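# Straighten the row of vertebrae with a ruler

## Robot

A 6-joint arm with a two-finger parallel gripper is mounted at the origin on the work surface. World frame = base frame: x ahead of the robot, y to its left, z up, the work surface at z = 0. Lengths are in mm, angles in rad, forces in N, time in s.
With the tool pointing down it reaches from about 350 to 875 mm from the base axis. Payload 15.5 kg.
Tool frame: the origin (TCP) lies at the very end of the fingers, on their centre line; the grasp point (between the pads) lies 19 mm behind it; z points along the fingers, x is the direction in which the jaws open and shut, and the axes are right-handed (so a half turn about z gives the same grasp; the last joint's range is limited). The gripper opens to 85 mm and grips with 20 to 120 N. Pads are 22 mm wide; open, the fingers measure 114 mm over their backs; the gripper's body (76 mm by 85 mm) begins 54 mm behind the grasp point. The pads swing forward as they close: fully open they stand 13 mm farther back than shut.
Start: joints at [-1.343, 0.494, 1.345, -0, 1.302, -0.096], TCP at [198.266, -592.72, 231.277] pointing down, gripper open.
Joint ranges: [-2.91, 2.91], [-0.82, 2.16], [0.22, 2.67], [-1.22, 4.37], [0.12, 2.79], [-3.08, 3.08]. Speed limits (rad/s): [1.89, 1.89, 2.57, 3.01, 3.01, 3.01].

## Interface

Orientations are given as a unit quaternion [x, y, z, w].
In Python, from cell import readout, cams, order, trace gives the robot as it stands. The module is installed in compiled form; this text tells all that it offers.
- The arm moves only by the tool send_rows, never from a script. Its argument "series" is one flat list of numbers, 5 for each row, row after row: the finger opening in mm, from 0 to 85.4, then the shift along the world's x, y, z in mm, then the turn about the world's z in degrees. A call has 1 to 12 rows; each row shifts and turns the commanded pose from where the row before left it; what a row does not reach is not made up. A row lasts 1/10 s, in which the tool goes at most 50 mm and 8.59 degrees, less where a joint would pass 70% of its speed; a pose out of reach is approached as far as the arm can. A call with a gripper value outside its range is refused whole. The fingers move at their own pace and stop on an object; "newtons" is the grip in N (left out, the last holds). Time passes only in rows, so rows that do not move let the fingers close. It gives the time, the measured TCP pose, the force and the opening at its end, in the units of the state.
- readout.get_obs(): the state, without advancing time (a new reading comes with each control period).
- cams.capture(name): name is "side" or "top" or "wrist"; returns a dict with "img" (400x640x3 uint8, red, green, blue), "camera_matrix" (3x3 intrinsics, pixels), "extrinsics" (4x4, takes a point from world to camera coordinates); the wrist camera has in their place "T_tool_cam" (4x4, takes a point from camera to tool coordinates, whose origin is the TCP and whose axes are the tool frame's). Camera axes: x right, y up, looking along -z (the intrinsics and any distortion apply to the point x, -y, -z); pixel columns grow to the right and rows downward; lengths in mm; the calibration is good to about 2 mm. A picture is of the moment at which its call begins: read the wrist's pose just before it. There is no depth.
- order.job_done(): hands the job in, once; it reports no verdict.
Trained networks look in a picture, given as the dict that the camera call returned (one of the last four; its "shot" number tells which), for a name from the list of things; names that differ only in an ending like _2 or _b are one class to them, and where a whole thing is asked for, a point or a joint stands for the part that bears it (a point fixed in the world has none). Each returns a list of dicts, best first, with "confidence" (0 to 1); they miss things now and then, are a little off and sometimes report something else, mostly with a low value. They report only what shows in the picture. A call takes as long as a camera call. They do not tell look-alikes from the thing itself.
- trace(picture, label): "pixels" (400x640 bool, what is visible of it) and "bbox" ([left, top, right, bottom] in pixels, round what is visible of it).
The state is a dict: "clock": time; "joints": joint angles; "joint_vel": joint speeds; "tau": joint torques, N m; "ee_pos": TCP position; "ee_rot": TCP orientation; "wrist_force": force on the tool from outside, world axes, zero at the start; "moment": the same for the moment, N m; "opening": opening from 0.0 (shut) to 1.0 (fully open).
Only numpy, scipy, OpenCV 4.12 (cv2) and the standard library are available. Lean on these libraries where they do the work, as an engineer would, in place of code of your own. Each camera call takes 0.05 s, during which the arm holds its last target.

## Task

Straighten the ragged row of three plaster vertebrae on the cabinet shelf with the wooden ruler: hold the ruler by its grip block and push its marked long edge against the row, away from the robot, until all three round bases stand against that edge. Then let go, leaving the ruler lying flat on the shelf against the row; the vertebrae stay upright and neither fingers nor arm may touch them.

Things in the scene. Friction and masses are not known exactly. Their poses are not given: they have to be found in the camera images.
- ruler_grip (a point): pale wooden ruler lying flat, 340 x 50 x 8 mm, 180 g. Walnut grip block upright at mid-length: 30 mm along the ruler, 24 across, 50 high on its top. Point: block centre, 33 mm above the ruler's underside. x points to the marked edge (black ticks), 36 mm away; other edge 14 mm behind; y along the ruler, ends at +-170 mm; z up. Fingers that pinch the block's two faces across y stay clear of the row
- vertebra_a: plaster vertebra on a pin over a round walnut base 44 mm across, 12 high; 42 tall in all, 130 g, loose on the green linoleum (its top 21 mm above the work surface). Origin: centre of the base's underside; z up. One of three alike in a row about 200 mm long, roughly along y, the middle one some 40 to 110 mm farther from the robot; letters do not tell the order
- vertebra_b: plaster vertebra on a pin over a round walnut base 44 mm across, 12 high; 42 tall in all, 130 g, loose on the green linoleum (its top 21 mm above the work surface). Origin: centre of the base's underside; z up. One of three alike in a row about 200 mm long, roughly along y, the middle one some 40 to 110 mm farther from the robot; letters do not tell the order
- vertebra_c: plaster vertebra on a pin over a round walnut base 44 mm across, 12 high; 42 tall in all, 130 g, loose on the green linoleum (its top 21 mm above the work surface). Origin: centre of the base's underside; z up. One of three alike in a row about 200 mm long, roughly along y, the middle one some 40 to 110 mm farther from the robot; letters do not tell the order
There are look-alikes about, which are no part of the job. Leave any purple or red look-alike of the vertebra_a alone.

How it is judged (in metres and radians):
At the end, for the whole second after the job is handed in: Every vertebra stands upright (within 8 degrees) in front of the ruler's marked edge, within its length, its base touching the edge or at most 12 mm from it; the ruler lies flat on the linoleum (within 6 mm and 5 degrees) (x of vertebra_a in the frame of ruler_grip between 0.046 and 0.07 m and y of vertebra_a in the frame of ruler_grip between -0.17 and 0.17 m and angle between each of vertebra_a, vertebra_b, vertebra_c's own z axis and vertical below 0.15 rad and x of vertebra_b in the frame of ruler_grip between 0.046 and 0.07 m and y of vertebra_b in the frame of ruler_grip between -0.17 and 0.17 m and x of vertebra_c in the frame of ruler_grip between 0.046 and 0.07 m and y of vertebra_c in the frame of ruler_grip between -0.17 and 0.17 m and height (world z) of ruler_grip below 0.06 m and angle between ruler_grip's own z axis and vertical below 0.1 rad).
It fails at once if a finger or the arm touches a vertebra (contact force between any of the fingers, the arm and vertebra_a above 0.5 N or contact force between any of the fingers, the arm and vertebra_b above 0.5 N or contact force between any of the fingers, the arm and vertebra_c above 0.5 N).
It also fails if it takes over 32 s, if anything falls off the work surface, if the arm or the gripper's body presses on something with over 40 N, if the wrist force passes 120 N, or if a joint passes its speed limit or range.

## Working session

There is one attempt and no reset: what is moved stays moved. The work goes in short steps, Python scripts to look and compute and a tool call to move; the robot and the scene stay as the last step left them, time stands still between calls to the robot, and variables do not carry over. Pictures are saved under pics/ and viewed, and the job is handed in when it is done.

Besides the shell and the picture viewer there is one more tool, called after "Request:" by a JSON object that holds its "name" and its "arguments". send_rows: Moves the arm, as the interface text tells. Its arguments: {"type":"object","properties":{"series":{"type":"array","items":{"type":"number"}},"newtons":{"type":"number"}},"required":["series"]}

```bash
mkdir -p pics; cat > h.py <<'E'
import numpy as np, cv2
from cell import readout, cams, order, trace
def save(c,n): cv2.imwrite('pics/'+n,cv2.cvtColor(c['img'],cv2.COLOR_RGB2BGR))
def ray(c,px):
    K=np.array(c['camera_matrix']);E=np.array(c['extrinsics'])
    d=np.linalg.inv(K)@np.array([px[0],px[1],1.]); d=np.array([d[0],-d[1],-d[2]])
    R=E[:3,:3];t=E[:3,3]
    return -R.T@t, R.T@d
def atz(c,px,z):
    o,d=ray(c,px); return o+d*(z-o[2])/d[2]
def proj(c,P):
    K=np.array(c['camera_matrix']);E=np.array(c['extrinsics'])
    p=E[:3,:3]@np.array(P,float)+E[:3,3]; q=K@np.array([p[0],-p[1],-p[2]]); return q[:2]/q[2]
E
python3 - <<'E'
from h import *
o=readout.get_obs();print(o)
for n in ['top','side']:
    c=cams.capture(n);save(c,n+'0.png');print(n,{k:np.round(c[k],3).tolist() for k in c if k!='img' and k!='shot'})
    for l in ['ruler_grip','vertebra_a']:
        for r in trace(c,l):
            ys,xs=np.nonzero(r['pixels']);print(l,r['confidence'],r['bbox'],xs.mean(),ys.mean(),len(xs),c['img'][ys,xs].mean(0))
E
```

```text
{'clock': 0.0, 'joints': array([-1.34350355e+00,  4.94168886e-01,  1.34613845e+00,  2.15495177e-05,
        1.30250291e+00, -9.54814658e-02]), 'joint_vel': array([-0.00115475,  0.00103375,  0.00120023,  0.00133395, -0.00118042,
        0.00110127]), 'tau': array([ 2.49238074e-03, -8.82141066e+01, -3.83858013e+01, -1.59224128e-04,
        9.99323413e-03, -1.79336371e-05]), 'ee_pos': array([ 198.18751938, -592.36141926,  230.70666559]), 'ee_rot': array([ 8.11539536e-01, -5.84297193e-01, -4.51054038e-04, -4.09010858e-04]), 'wrist_force': array([ 0.47126866, -0.0479423 ,  0.37559625]), 'moment': array([0.01726176, 0.00172017, 0.00020987]), 'opening': 1.0003008706920238}
top {'camera_matrix': [[503.62, 0.0, 319.11], [0.0, 503.62, 197.423], [0.0, 0.0, 1.0]], 'extrinsics': [[-0.001, -1.0, -0.003, -50.314], [0.984, -0.002, 0.178, -472.486], [-0.178, -0.003, 0.984, -1663.91], [0.0, 0.0, 0.0, 1.0]]}
ruler_grip 0.68 [279.0, 187.1, 371.9, 225.8] 325.71 204.94153846153847 1300 [120.43846154  95.44461538  65.24692308]
vertebra_a 0.7 [286.9, 154.0, 301.5, 172.8] 293.75 164.08333333333334 144 [86.84
[... 816 characters left out ...]
0.8783783783784 202.80067567567568 296 [135.55743243 120.40878378 100.34459459]
vertebra_a 0.73 [338.4, 179.2, 351.4, 195.0] 343.3333333333333 186.4102564102564 234 [137.10683761 119.88034188 100.20940171]
vertebra_a 0.68 [372.3, 339.8, 393.7, 371.2] 382.82705718270574 353.744769874477 717 [113.9776848   60.0334728  130.68340307]
vertebra_a 0.63 [337.8, 217.4, 358.6, 239.7] 348.53846153846155 225.3846153846154 338 [139.87869822 123.99408284 104.13905325]
vertebra_a 0.61 [221.1, 243.5, 244.5, 270.7] 232.8139534883721 257.04909560723513 387 [102.24547804  56.2997416  113.63049096]
vertebra_a 0.55 [328.2, 139.1, 339.7, 149.8] 333.0 143.03053435114504 131 [174.17557252  58.41984733  37.51145038]
```

```bash
python3 - <<'E'
import cv2
a=cv2.imread('pics/top0.png')[110:260,220:420];cv2.imwrite('pics/topc.png',cv2.resize(a,None,fx=4,fy=4,interpolation=cv2.INTER_CUBIC))
a=cv2.imread('pics/side0.png')[130:280,230:430];cv2.imwrite('pics/sidec.png',cv2.resize(a,None,fx=4,fy=4,interpolation=cv2.INTER_CUBIC))
E
```

```text
(no output)
```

View pics/top0.png

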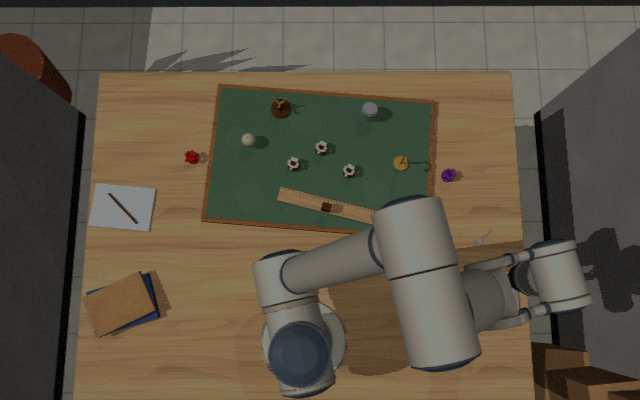

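View pics/side0.png

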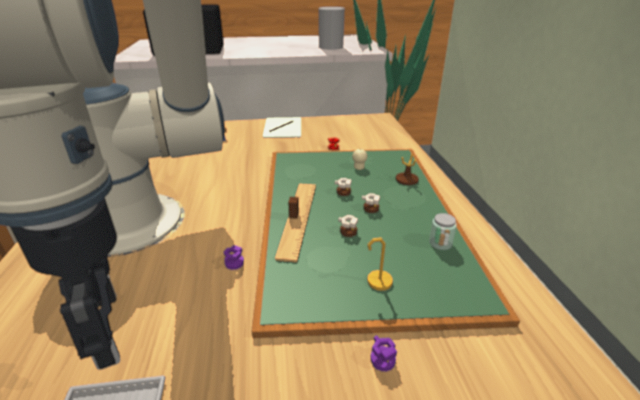

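```bash
sleep 0.1
```

```text
(no output)
```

View pics/topc.png

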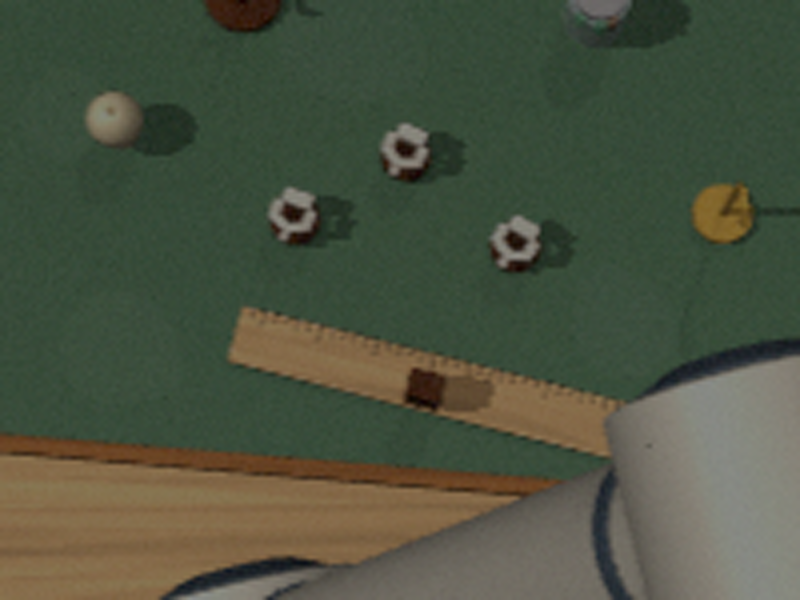

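View pics/sidec.png

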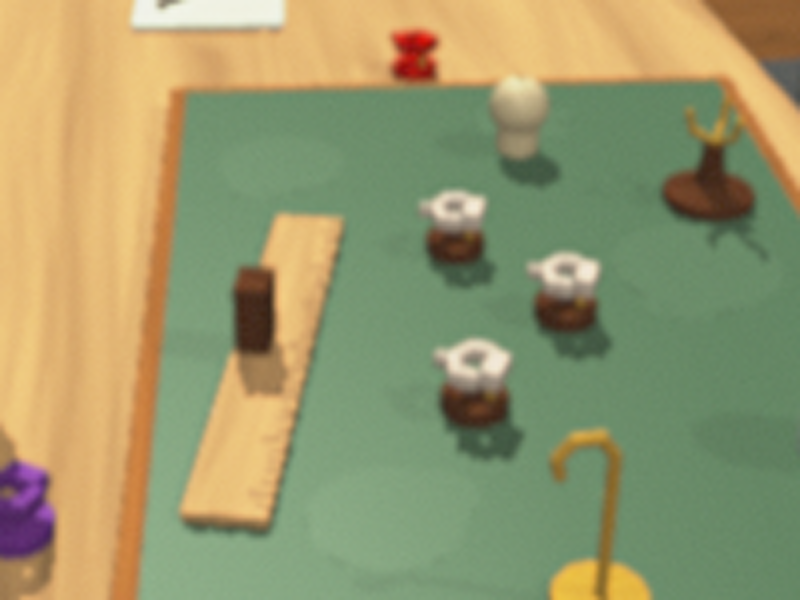

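Candidates in the top view. White vertebrae on walnut bases at (294,164), (321,148) and (349,171): these are the row. Red look-alike at (192,157) and purple look-alike at (449,175), plus two purple ones in the side view at (233,257) and (383,354): leave them. The white bulb at (249,140) isn't a vertebra. There is one ruler, with its block at (326,207) and its ticks on the far edge. Both crops confirm these choices.

```bash
python3 - <<'E'
from h import *
from scipy.optimize import least_squares
T=cams.capture('top');S=cams.capture('side')
f=lambda p,x0,y0:(p[0]/4+x0-.375,p[1]/4+y0-.375)
t=lambda p:f(p,220,110); s=lambda p:f(p,230,130)
# ruler top-edge corners & block
for n,pt,ps in [('farleft',(245,309),(343,217)),('nearleft',(230,357),(278,215))]:
    print(n,atz(T,t(pt),29).round(1),atz(S,s(ps),29).round(1))
print('nearright side',atz(S,s((182,514)),29).round(1),'farright',atz(S,s((270,520)),29).round(1))
print('block top c',atz(T,t((428,378)),79).round(1),atz(S,s((256,275)),79).round(1))
ft=[atz(T,t(p),29) for p in [(245,309),(615,402)]];d=ft[1]-ft[0];print('top edge yaw deg',np.degrees(np.arctan2(d[0],-d[1])))
fs=[atz(S,s(p),29) for p in [(343,217),(270,520)]];d=fs[1]-fs[0];print('side',np.degrees(np.arctan2(d[0],-d[1])),np.linalg.norm(d))
# vertebra: base centre top (z~33)/base centre
for pt,ps in [((293,222),(455,245)),((404,158),(566,307)),((515,249),(475,400))]:
    print('v',atz(T,t(pt),27).round(1),atz(S,s(ps),27).round(1))
for pt,ps in [((293,216),(455,211)),((404,152),(566,271)),((515,243),(475,360))]:
    print('vtop',atz(T,t(pt),55).round(1),atz(S,s(ps),55).round(1))
print('hook',atz(T,t((722,215)),24).round(1),'bulb',atz(S,s((518,150)),21).round(1))
E
```

```text
farleft [511.8  80.1  29. ] [517.   77.7  29. ]
nearleft [470.   92.4  29. ] [469.7  87.2  29. ]
nearright side [ 385.  -241.3   29. ] farright [ 432.9 -252.9   29. ]
block top c [443.2 -75.9  79. ] [441.4 -76.3  79. ]
top edge yaw deg -14.427982393428545
side -14.27617995501345 341.0909851437544
v [588.9  39.7  27. ] [591.8  29.7  27. ]
v [646.  -56.4  27. ] [650.  -61.2  27. ]
v [ 564.6 -152.    27. ] [ 568.  -156.3   27. ]
vtop [587.2  38.2  55. ] [590.9  29.8  55. ]
vtop [643.4 -56.4  55. ] [648.3 -60.3  55. ]
vtop [ 563.3 -150.5   55. ] [ 567.4 -153.5   55. ]
hook [ 595.2 -331.9   24. ] bulb [673.6 181.6  21. ]
```

Request:
{"name": "send_rows", "arguments": {"series": [85,15,32,0,-2,85,15,32,0,-2,85,15,32,0,-2,85,15,32,0,-2,85,15,32,0,-2,85,15,32,0,-2,85,15,32,0,-2,85,15,32,0,-2,85,15,32,0,-2,85,15,32,0,-2,85,15,32,0,-2,85,15,32,0,-2]}}

```text
clock: 1.6
ee_pos: [378.7, -207.4, 231.5]
ee_rot: [-0.672, 0.741, -0.0, 0.0]
wrist_force: [-0.0, -0.7, 0.6]
opening: 0.995
```

Request:
{"name": "send_rows", "arguments": {"series": [85,15,32,0,-2,85,15,32,0,-2,85,15,32,0,-2,85,15,32,0,-2,85,0,0,0,0,85,0,0,0,0]}}

```text
clock: 2.2
ee_pos: [438.4, -80.2, 231.3]
ee_rot: [-0.62, 0.785, -0.0, -0.0]
wrist_force: [-0.9, 0.0, -0.3]
opening: 0.998
```

```bash
cat >> h.py <<'E'
from scipy.spatial.transform import Rotation as Ro
def wrist():
    o=readout.get_obs(); c=cams.capture('wrist'); M=np.eye(4);M[:3,:3]=Ro.from_quat(o['ee_rot']).as_matrix();M[:3,3]=o['ee_pos']
    c['extrinsics']=np.linalg.inv(M@np.array(c['T_tool_cam'])); return o,c
E
python3 - <<'E'
from h import *
o,c=wrist();save(c,'w1.png');print(o['clock'],o['ee_pos'],Ro.from_quat(o['ee_rot']).as_matrix()[:,0],o['opening'])
print([proj(c,p).round() for p in [(441,-77,79),(590,35,27),(648,-59,27),(566,-154,27)]])
c.pop('extrinsics') if 0 else 0
for l in ['ruler_grip','vertebra_a']:
  for r in trace(c,l): print(l,r['confidence'],r['bbox'])
E
```

```text
2.2 [438.38993643 -80.20487932 231.30553694] [-2.31353967e-01 -9.72869631e-01  1.51142763e-04] 0.9984948186394788
[array([316., 186.]), array([179.,  65.]), array([249., -21.]), array([360.,  43.])]
ruler_grip 0.83 [164.7, 140.1, 467.3, 199.2]
vertebra_a 0.63 [339.5, 6.0, 386.2, 62.9]
vertebra_a 0.62 [143.0, 33.8, 197.9, 86.7]
vertebra_a 0.57 [431.3, 242.4, 468.0, 280.6]
vertebra_a 0.47 [241.2, 0.0, 261.3, 4.5]
```

View pics/w1.png

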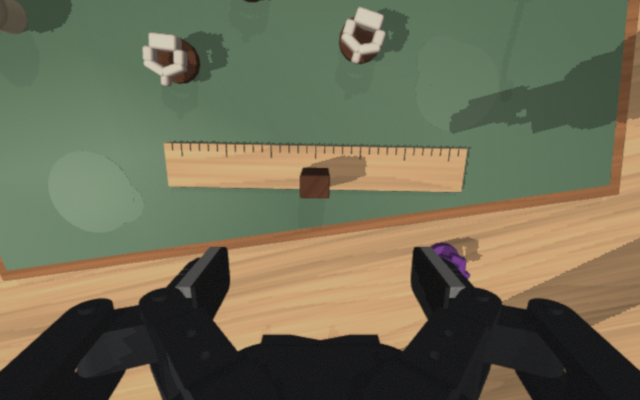

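The wrist picture shows the ruler's corners at (165,143), (468,149), (463,191) and (169,187), the block top near (316,176), and the outer vertebrae at (170,58) and (362,38).

```bash
python3 - <<'E'
import cv2
a=cv2.imread('pics/w1.png')[0:210,150:350];cv2.imwrite('pics/w1c.png',cv2.resize(a[130:210,130:200],None,fx=8,fy=7,interpolation=cv2.INTER_CUBIC))
from h import *
o,c=wrist()
q=[(165,143),(468,149),(463,191),(169,187)]
P=[atz(c,p,29) for p in q];print(np.round(P,1).tolist())
for i in range(4): print(np.linalg.norm(P[i]-P[i-1]).round(1))
d=P[1]-P[0];print(np.degrees(np.arctan2(d[0],-d[1])));d=P[2]-P[3];print(np.degrees(np.arctan2(d[0],-d[1])))
m=np.mean(P,0);y=np.radians(-14);print('grip',m-11*np.array([np.cos(y),np.sin(y),0]))
print('block',atz(c,(316,176),79),[atz(c,p,27).round(1) for p in [(180,62),(360,43)]])
E
```

```text
[[516.9, 76.8, 29.0], [431.1, -250.5, 29.0], [384.1, -239.5, 29.0], [468.6, 90.5, 29.0]]
50.3
338.4
48.3
340.7
-14.696363556660588
-14.366078990729099
grip [439.50789332 -78.02995619  29.        ]
block [450.26203746 -80.82450913  79.        ] [array([592.1,  32. ,  27. ]), array([ 565.5, -155.1,   27. ])]
```

View pics/w1c.png

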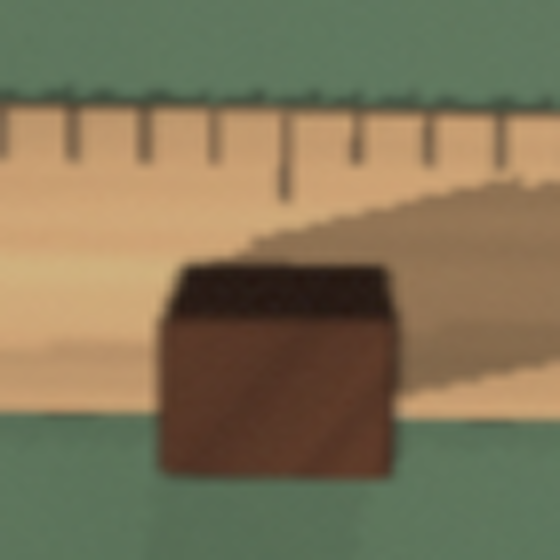

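Request:
{"name": "send_rows", "arguments": {"series": [70,1.5,2.5,-20,-1,70,0,0,-30,0,70,0,0,-30,0,70,0,0,-30,0,70,0,0,-30,0,70,0,0,-25,0,70,0,0,-20,0,70,0,0,-10,0,70,0,0,0,0,70,0,0,0,0]}}

```text
clock: 3.4
ee_pos: [440.0, -78.6, 36.8]
ee_rot: [-0.612, 0.791, -0.0, 0.0]
wrist_force: [0.6, 0.6, 0.1]
opening: 0.82
```

Request:
{"name": "send_rows", "arguments": {"series": [15,0,0,0,0,15,0,0,0,0,15,0,0,0,0,15,0,0,0,0,15,0,0,0,0,15,0,0,0,0,15,0,0,0,0,15,0,0,0,0], "newtons": 40}}

```text
clock: 4.2
ee_pos: [440.1, -78.3, 37.0]
ee_rot: [-0.612, 0.791, -0.001, 0.0]
wrist_force: [-1.3, 0.3, 11.9]
opening: 0.346
```

```bash
python3 - <<'E'
from h import *
o,c=wrist();save(c,'w2.png');print(o['clock'],o['ee_pos'],o['opening'],o['wrist_force'])
E
```

```text
4.2 [440.13005478 -78.30420009  36.96479648] 0.34609335762692833 [-1.27451286  0.30387746 11.85716843]
```

View pics/w2.png

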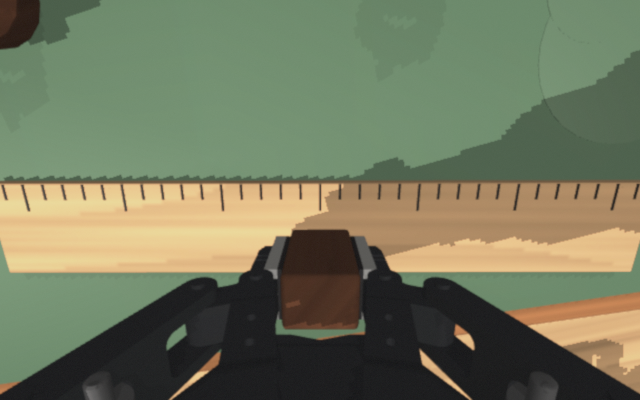

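The block is gripped: opening 0.346 × 85 ≈ 29.5 mm, and it shows between the pads at (320,280). Next I'll ease the downward press and turn the ruler parallel to the outer pair.

Request:
{"name": "send_rows", "arguments": {"series": [15,0,0,1,0,15,0,4,0,1,15,2,4,0,2,15,2,4,0,2,15,2,4,0,1.2,15,2,4,0,1,15,2,2,0,0,15,0,0,0,0,15,0,0,0,0]}}

```text
clock: 5.15
ee_pos: [449.8, -56.2, 37.3]
ee_rot: [-0.661, 0.751, -0.0, 0.0]
wrist_force: [-0.2, 0.2, -1.5]
opening: 0.345
```

Request:
{"name": "send_rows", "arguments": {"series": [15,5,-0.6,-0.3,0,15,9,-1.2,0,0,15,10,-1.3,0,0,15,10,-1.3,0,0,15,10,-1.3,0,0,15,8,-1,0,0,15,5,-0.6,0,0,15,3,-0.4,0,0,15,3,-0.4,0,0,15,3,-0.4,0,0,15,3,-0.4,0,0,15,3,-0.4,0,0]}}

```text
clock: 6.35
ee_pos: [521.6, -65.5, 37.0]
ee_rot: [-0.661, 0.751, 0.0, -0.0]
wrist_force: [-3.1, -0.3, 5.3]
opening: 0.346
```

```bash
python3 - <<'E'
from h import *
o,c=wrist();save(c,'w3.png');print(o['clock'],o['ee_pos'],o['opening'],o['wrist_force'])
c=cams.capture('side');a=cv2.cvtColor(c['img'],cv2.COLOR_RGB2BGR)[130:280,230:430];cv2.imwrite('pics/s3.png',cv2.resize(a,None,fx=4,fy=4,interpolation=cv2.INTER_CUBIC))
E
```

```text
6.35 [521.59045725 -65.47008511  37.01408578] 0.3458857593930193 [-3.14484682 -0.25457096  5.34539678]
```

View pics/w3.png

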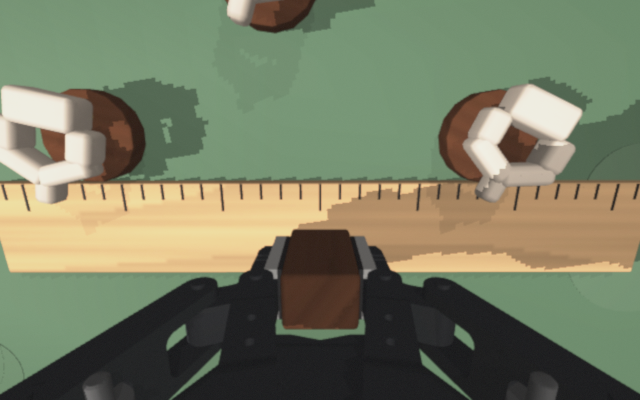

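View pics/s3.png

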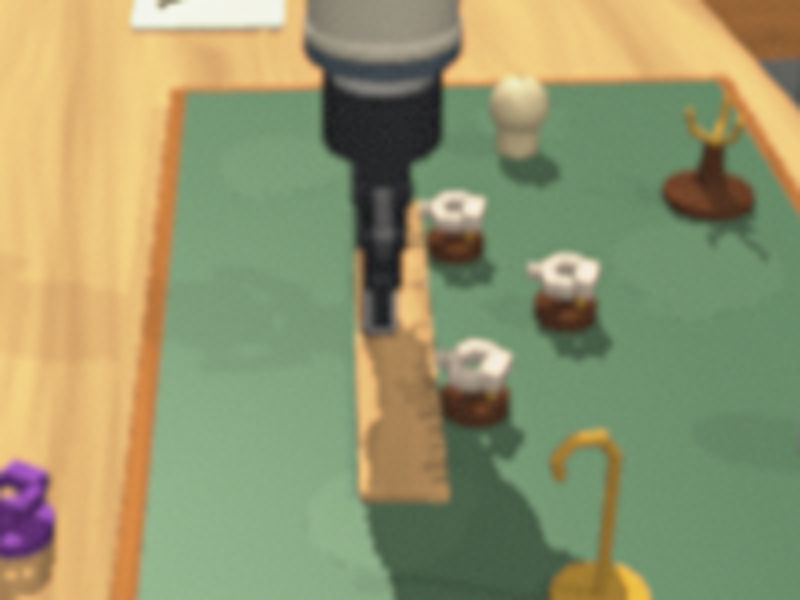

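Both outer bases are now at the edge, at (95,180) and (490,180). The middle one, at (270,10), is still ahead. I'll keep pushing slowly.

Request:
{"name": "send_rows", "arguments": {"series": [15,3,-0.4,0,0,15,4,-0.5,0,0,15,4,-0.5,0,0,15,4,-0.5,0,0,15,4,-0.5,0,0,15,4,-0.5,0,0,15,4,-0.5,0,0,15,4,-0.5,0,0,15,4,-0.5,0,0,15,4,-0.5,0,0,15,4,-0.5,0,0,15,3,-0.5,0,0]}}

```text
clock: 7.65
ee_pos: [567.3, -71.3, 37.0]
ee_rot: [-0.661, 0.751, 0.001, -0.0]
wrist_force: [-6.0, 1.6, 9.9]
opening: 0.349
```

```bash
python3 - <<'E'
from h import *
o,c=wrist();save(c,'w4.png');print(o['clock'],o['ee_pos'],o['opening'],o['wrist_force'])
E
```

```text
7.65 [567.27214993 -71.26890152  37.02779362] 0.3485258562828753 [-6.00720394  1.61361022  9.87177044]
```

View pics/w4.png

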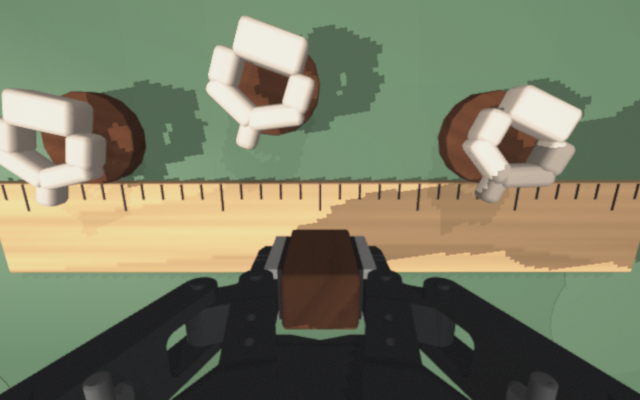

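The middle base is about 20 mm from the edge: its rim is at row 135 and the edge at row 182.

Request:
{"name": "send_rows", "arguments": {"series": [15,2,-0.3,0.3,0,15,3,-0.4,0,0,15,3,-0.4,0,0,15,3,-0.4,0,0,15,3,-0.4,0,0,15,3,-0.4,0,0,15,3,-0.4,0,0,15,3,-0.4,0,0,15,3,-0.4,0,0,15,3,-0.4,0,0,15,2,-0.3,0,0,15,1,0,0,0]}}

```text
clock: 8.9
ee_pos: [599.9, -75.6, 37.2]
ee_rot: [-0.661, 0.751, 0.0, -0.0]
wrist_force: [-0.9, 0.4, -1.8]
opening: 0.347
```

```bash
python3 - <<'E'
from h import *
o,c=wrist();save(c,'w5.png');print(o['clock'],o['ee_pos'],o['opening'],o['wrist_force'])
E
```

```text
8.9 [599.93071226 -75.6474013   37.22709343] 0.34720211567931136 [-0.94173053  0.44788159 -1.80673494]
```

View pics/w5.png

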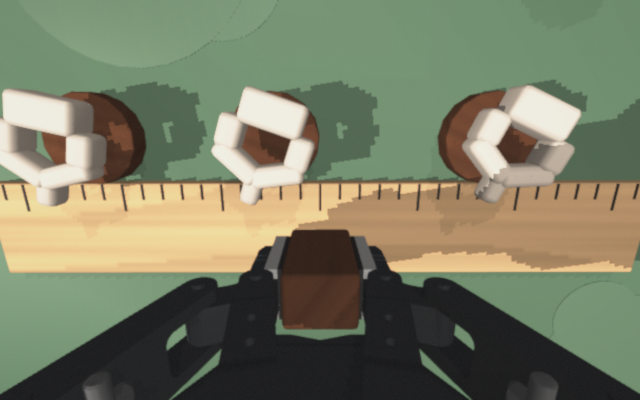

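All three bases now sit on the edge at row 182. I'll lower a touch, release by opening only moderately, then rise straight up.

Request:
{"name": "send_rows", "arguments": {"series": [15,0,0,-0.3,0,15,0,0,-0.1,0,34,0,0,0,0,40,0,0,0,0,50,0,0,0,0,55,0,0,0,0,55,0,0,0,0,55,0,0,0,0], "newtons": 20}}

```text
clock: 9.75
ee_pos: [599.8, -75.6, 36.9]
ee_rot: [-0.661, 0.751, -0.0, 0.0]
wrist_force: [0.1, -0.3, -0.6]
opening: 0.645
```

```bash
python3 - <<'E'
from h import *
o,c=wrist();save(c,'w6.png');print(o['clock'],o['ee_pos'],o['opening'],o['wrist_force'])
E
```

```text
9.75 [599.78655018 -75.63444316  36.87993364] 0.6445562481204993 [ 0.12764076 -0.2751447  -0.56380492]
```

View pics/w6.png

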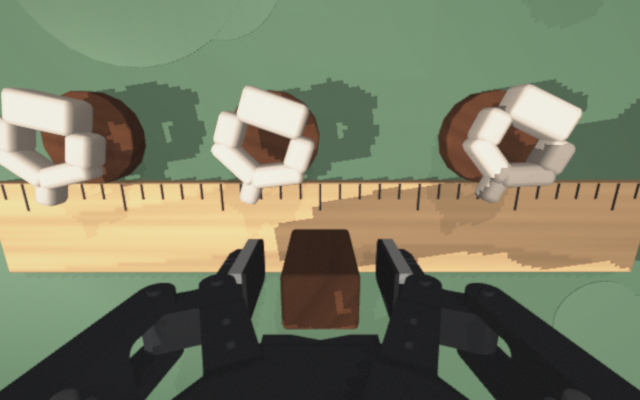

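The pads are clear of the block on both sides, and the row hasn't moved. Rising straight up, then back.

Request:
{"name": "send_rows", "arguments": {"series": [55,0,0,10,0,55,0,0,20,0,55,0,0,30,0,55,0,0,35,0,55,0,0,35,0,55,0,0,35,0,55,-20,0,20,0,55,-40,0,0,0,55,-40,0,0,0,55,-30,0,0,0,55,0,0,0,0,55,0,0,0,0]}}

```text
clock: 11.0
ee_pos: [469.7, -75.7, 222.8]
ee_rot: [-0.66, 0.751, -0.001, 0.0]
wrist_force: [-0.7, -0.5, 0.3]
opening: 0.643
```

```bash
python3 - <<'E'
from h import *
o,c=wrist();save(c,'w7.png');print(o['clock'],o['ee_pos'])
n=0
T=cams.capture('top');S=cams.capture('side')
a=cv2.cvtColor(S['img'],cv2.COLOR_RGB2BGR)[130:280,270:470];cv2.imwrite('pics/s7.png',cv2.resize(a,None,fx=4,fy=4,interpolation=cv2.INTER_CUBIC))
for l in ['ruler_grip','vertebra_a']:
  for r in trace(S,l): print(l,r['confidence'],r['bbox'])
E
```

```text
11.0 [469.72758112 -75.70404153 222.80777817]
ruler_grip 0.82 [341.5, 181.6, 376.2, 254.5]
vertebra_a 0.77 [365.9, 191.3, 381.7, 214.1]
vertebra_a 0.67 [365.7, 179.5, 380.9, 194.3]
vertebra_a 0.67 [224.6, 247.5, 242.6, 273.7]
vertebra_a 0.56 [371.2, 339.4, 395.4, 371.7]
vertebra_a 0.55 [368.8, 218.1, 389.9, 236.0]
```

View pics/w7.png

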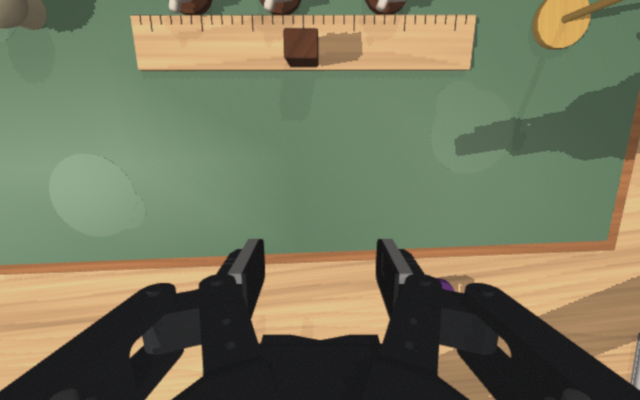

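View pics/s7.png

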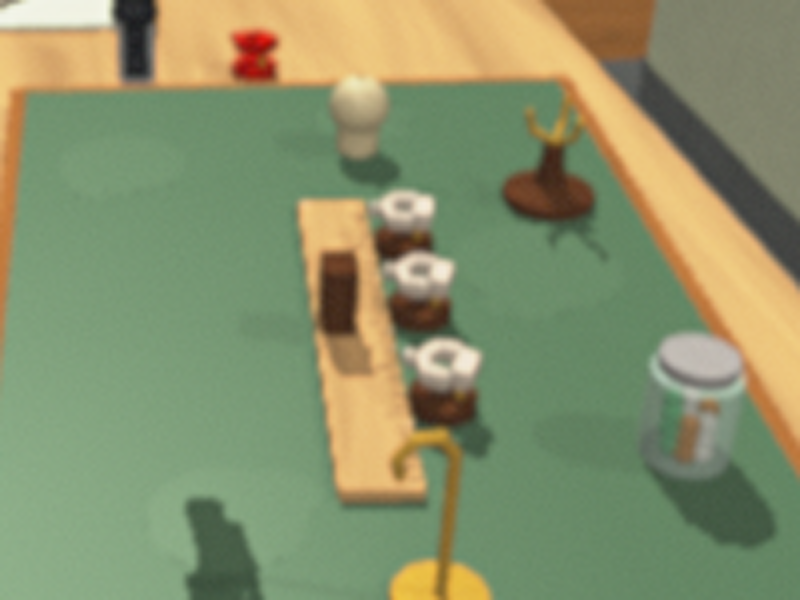

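The ruler lies flat, and the three vertebrae stand upright against its ticked edge, at (405,225), (420,290) and (443,385) in the side crop. Handing in.

```bash
python3 -c "
from cell import order;print(order.job_done())"
```

```text
the job is handed in; nothing more can be done
None
```

The row is straightened. I gripped the ruler by its block across y, turned it about 7° to match the outer pair, and pushed it about 150 mm away from the robot. All three bases ended against the marked edge; then I opened the fingers, rose straight up and backed off. I handed in at about 11.1 s of the 32 s allowed.

**Last checks:** The wrist view after release and the side view after backing off show the vertebrae upright, touching the edge and well within the ruler's length. The ruler lies flat, and the red and purple look-alikes were left alone. The fingers stayed clear of the vertebrae in every picture, and the highest wrist force I saw was about 12 N, while closing the grip. I judged the final contact and flatness by eye, not by measurement.

**Disagreements:** The camera position estimates differed by up to about 10 mm in y for one vertebra, which did not affect the push. My first reading of the block's top in the wrist image was about 10 mm off; I had picked the wrong face and corrected it before the grasp.

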